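Dose the last bulb of a strip from the carousel feeder

ROBOT

A 6-joint arm with a two-finger parallel gripper is mounted at the origin on the work surface. World frame = base frame: x ahead of the robot, y to its left, z up, the work surface at z = 0. Lengths are in m, angles in degrees, forces in N, time in s.
With the tool pointing down it reaches from about 0.25 to 0.725 m from the base axis. Payload 4 kg.
Tool frame: the origin (TCP) lies midway between the tips of the shut fingers; the grasp point (between the pads) lies manip.grip_point_offset behind it (manip.grip_point_offset is the distance from the TCP to the grasp point, in m); z points along the fingers, y is the line along which they close (so a half turn about z gives the same grasp; the last joint's range is limited). The gripper opens to 85 mm and grips with 20 to 120 N. Pads are 22 mm wide; open, the fingers measure 114 mm over their backs; the gripper's body (76 mm by 85 mm) begins 54 mm behind the grasp point. The pads swing forward as they close: fully open they stand 13 mm farther back than shut.
Start: joints at [-73.625, 13.785, 0.286, 76.501, 0, 90], TCP at [0.141, -0.48, 0.231] pointing down, gripper open.
Joint ranges: [-155.79, 155.79], [-60.16, 107.12], [-62.33, 73.08], [-114, 123.19], [-81.49, 82.49], [-180, 180]. Speed limits (degrees/s): [159.86, 159.86, 180, 180, 180, 180].

INTERFACE

Orientations are given as a 3x3 rotation matrix whose columns are the frame's x, y, z axes.
In Python, from plant import manip gives the robot as it stands.
- The arm moves only by the tool drive_tool, never from a script. Its arguments are lists of equal length, an entry for each row: "dr": the turn, a rotation vector about the tool's x, y, z in units of 5 degrees (1.0 is 5 degrees), a list of three; "dp": the shift along the tool's x, y, z in units of 50 mm (1.0 is 50 mm), a list of three; "jaw": the closure in counts, from 0 (fully open) to 255 (shut). A call has exactly 5 rows; each row is the pose to reach, as a shift and turn from the pose commanded when the call began, along the tool's axes at that moment; what a row does not reach only later rows make up. A row lasts 1/10 s, in which the tool goes at most 50 mm and 8.59 degrees, less where a joint would pass 70% of its speed; a pose out of reach is approached as far as the arm can. A call with a gripper value outside its range is refused whole. The fingers move at their own pace and stop on an object; "grip_force" is the grip in N (left out, the last holds). Time passes only in rows, so rows that repeat a pose let the fingers close, or fill a call up. It gives the time, the measured TCP pose, the force, the opening and the grip force at its end, in the units of the state.
- manip.get_state(): the state, without advancing time (a new reading comes with each control period).
- manip.read_camera(name): name is "scene" or "top" or "wrist"; returns a dict with "pixels" (400x640x3 uint8, red, green, blue), "fx", "fy", "cx", "cy" (pixels), "k1" (the pictures are not rectified: a ray, as slopes to the right and down, at radius r is drawn at 1 + k1 r^2 times it, then the intrinsics apply), "extrinsics" (4x4, takes a point from camera to world coordinates); the wrist camera has in their place "tool_from_camera" (4x4, takes a point from camera to tool coordinates, whose origin is the TCP and whose axes are the flange's). Camera axes: x right, y down, z forward; pixel columns grow to the right and rows downward; lengths in m; the calibration is good to about 2 mm. A picture is of the moment at which its call begins: read the wrist's pose just before it. There is no depth.
- manip.job_done(): hands the job in; it is judged then, once.
The state is a dict: "time": time; "joints": joint angles; "qvel": joint speeds; "joint_torque": joint torques, N m; "eef_pos": TCP position; "ee_rot": TCP orientation; "force": force on the tool from outside, world axes, zero at the start; "ft_torque": the same for the moment, N m; "width": finger opening in m; "grasp_force": force on a finger pad.
Only numpy, scipy, OpenCV 4.12 (cv2) and the standard library are available. Lean on these libraries where they do the work, as an engineer would, in place of code of your own. Each camera call takes 0.05 s, during which the arm holds its last target. There are 200 camera calls.

TASK

One black three-cell strip in the carrying tray still has an empty cell: stand it on the bench with that cell under the spout of the bulb feeder, turn the feeder's wheel until the cup with the loose purple bulb is over the drop hole, and work the red lever so that the bulb falls into the cell. Then let the lever go back so that the trap is shut, and put the filled strip back flat in the tray beside the full one. The gripper must not touch the loose bulbs, the two cream bulbs stay in their cups, and the other things on the bench stay where they are.

Things in the scene. Friction and masses are not known exactly. Their poses are not given: they have to be found in the camera images.
- strip: black strip of three open square cells in a row, outside 192 x 66 x 58 mm high, walls and floor 3 mm, cells 60 mm at 63 mm pitch, about 0.24 kg, loose. Origin: centre of its underside; x along the row towards the EMPTY cell, y across, z up. The other two cells (x = 0, -63 mm) hold purple bulbs fixed in it that stay below the rim. Starts in the tray. Centre of mass at x = -16 mm
- empty_cell (a point): centre of the floor of the strip's empty cell, 3 mm above its underside
- full_strip: the same kind of strip with bulbs in all three cells, loose, in the other lane of the tray; to be left alone
- tray: grey carrying tray fixed to the bench, outside 250 x 270 x 28 mm high, walls and floor 5 mm thick. Origin: centre of its underside, x along the strips, y across them. The strips lie along x in two lanes centred at y = +52 and y = -52 mm; either strip may be in either lane
- feeder: carousel bulb feeder fixed to the bench: blue legs (x = +-108, y = +-116 mm) carry an aluminium deck 238 x 256 mm, top 190 mm above the bench. Origin on the bench under the wheel axis, z up. The drop hole is at y = -90 mm; a steel chute leads from it out to the spout, both 66 mm wide (x), reaching to y = -168 mm, 75 to 190 mm high. The strip's berth below the spout is open to -y
- hole (a point): centre of the square drop hole (62 mm) in the deck, at the deck's top, 190 mm above the bench; shut from below by the trap
- spout (a point): centre of the mouth of the spout (60 mm square), 75 mm above the bench; the bulb falls straight down from here
- wheel: dosing wheel, a steel spider 263 mm across with six orange bottomless cups; turns endlessly either way about its vertical axis, friction 0.12 N m, no detents, stays where left. Origin on the axis at deck level; x passes through one cup's middle, the others follow every 60 degrees, 90 mm from the axis. Hub 60 mm across, 68 mm high; an 8 mm ring round the cups 40 mm above the deck
- wheel_cup (a point): middle of the rim of the cup on the wheel's x axis, 262 mm above the bench. Cups: outside 63 mm, inside 56 mm, rim 72 mm above the deck, 27 mm apart. This cup and every second one after it hold one bulb each, the three between are empty. The wheel can be turned with shut fingers dipped into an empty cup, or by holding a cup
- berth_stop (a point): middle of the foot of the berth's stop face, on the bench (feeder y = -101 mm); the stop is 30 mm high. Guide cheeks 18 mm high, 83 mm apart, reach from it 36 mm outwards (-y). The strip stands here on the bench with its x axis along the feeder's +y; when its empty cell is centred under the spout its end is 1 mm short of the stop
- purple_bulb: the loose purple bulb, 50 mm across, 54 mm high, 60 g, standing in one of the cups; origin at its underside
- purple_bulb_mid (a point): middle of the purple bulb, on its axis 26 mm above its underside
- cream_bulb1: cream bulb of the same size in another cup, origin at its underside
- cream_bulb2: the other cream bulb of the same size in another cup, origin at its underside
- trap (a joint): angle of the trap, rad: 0 shut (as at the start), 1.15 fully open. Flap, shaft and lever are one part; a spring shuts it as soon as it is released. The bulb falls once it is well open (1.05 or more) and takes up to about a second to run down the chute
- lever_grip (a point): middle of the red bar at the end of the trap lever: 18 mm thick, 54 mm long along the feeder's x axis; the lever arm joins it at its +x end, 26 mm from this point. With the trap shut it is 268 mm above the bench at the feeder's x = -151, y = -135 mm; it is pressed down and outwards (towards the feeder's -y), and fully open it is at y = -164 mm, 135 mm above the bench; the force at the bar is under 5 N
- lever_hinge (a point): point of the lever's hinge axis (which runs along the feeder's x) level with the grip: feeder x = -151, y = -47 mm, 180 mm above the bench; the bar is 125 mm from it and swings about the feeder's +x axis by the trap's angle
- secateurs: red-handled secateurs lying on the bench, 170 mm long, 15 mm high; bystander
- label_cup: white cup, 80 mm across and 100 mm high, with plant labels standing to 150 mm; bystander
- clay_pot: empty clay pot, 100 mm across and 95 mm high; bystander
- twine_spool: standing spool of twine, 64 mm across and 70 mm high; bystander
- mister: white hand mister with a green head, 72 mm across and 205 mm high; bystander
- trowel: trowel lying flat, 290 mm long, 31 mm high; bystander
- dibber: wooden dibber with a steel tip and cross grip, lying, 230 mm long; bystander
There are look-alikes about, which are no part of the job. Leave any orange or yellow look-alike of the cream_bulb2 alone.

How it is judged (in metres and radians):
On the way, in this order (a step that is already met when the one before it is completed fails the run):
1. in either order: strip flat on the bench, empty cell under the spout (within 12 mm); purple bulb in its cup over the drop hole (within 15 mm of its centre); the trap still shut (horizontal distance between empty_cell and spout below 0.012 m and height (world z) of strip below 0.006 m and angle between strip's own z axis and vertical below 0.06 rad and horizontal distance between purple_bulb_mid and hole below 0.015 m and height (world z) of purple_bulb_mid above 0.2 m and value of joint trap below 0.08 rad), for 0.2 s.
2. the trap is opened and the purple bulb drops through the feeder into the empty cell, the strip still under the spout (x of purple_bulb_mid in the frame of strip between 0.037 and 0.089 m and y of purple_bulb_mid in the frame of strip between -0.026 and 0.026 m and z of purple_bulb_mid in the frame of strip between 0.01 and 0.055 m and horizontal distance between empty_cell and spout below 0.02 m), for 0.1 s.
At the end, for the whole second after the job is handed in: the purple bulb lies in the formerly empty cell of the strip; the strip lies flat and still on the tray's floor, inside its walls (within 50 mrad of level); the trap is shut (under 0.06 rad); the two cream bulbs are still in their cups on the deck (x of purple_bulb_mid in the frame of strip between 0.037 and 0.089 m and y of purple_bulb_mid in the frame of strip between -0.026 and 0.026 m and z of purple_bulb_mid in the frame of strip between 0.01 and 0.055 m and x of strip in the frame of tray between -0.028 and 0.028 m and y of strip in the frame of tray between -0.098 and 0.098 m and height (world z) of strip below 0.009 m and angle between strip's own z axis and vertical below 0.05 rad and linear speed of strip below 0.02 m/s and value of joint trap below 0.06 rad and z of each of cream_bulb1, cream_bulb2 in the frame of wheel above -0.006 m and horizontal distance between each of cream_bulb1, cream_bulb2 and wheel below 0.105 m); the robot touches nothing.
It fails at once if a bystander or the full strip is moved by more than 30 mm (distance of any of full_strip, secateurs, label_cup, clay_pot, twine_spool, mister, trowel, dibber from where it was at the start of the episode above 0.03 m).
It fails at once if the gripper touches a loose bulb (more than 1 N) (contact force between the fingers and purple_bulb above 1 N or contact force between the fingers and cream_bulb1 above 1 N or contact force between the fingers and cream_bulb2 above 1 N).
It fails at once if a cream bulb leaves its cup (drops below the deck or is lifted out) ((height (world z) of cream_bulb1 below 0.175 m or height (world z) of cream_bulb1 above 0.23 m) or (height (world z) of cream_bulb2 below 0.175 m or height (world z) of cream_bulb2 above 0.23 m)).
It also fails if it takes over 72 s, if anything falls off the work surface, if the arm or the gripper's body presses on something with over 40 N, if the wrist force passes 120 N, or if a joint passes its speed limit or range.

## Working session

There is one attempt and no reset: what is moved stays moved. The work goes in short steps, Python scripts to look and compute and a tool call to move; the robot and the scene stay as the last step left them, time stands still between calls to the robot, and variables do not carry over. Pictures are saved under pics/ and viewed, at most 13 in all, crops included, and the job is handed in when it is done.

Besides the shell and the picture viewer there is one more tool, called in YAML: its name, and indented under it one key for each argument. drive_tool: Moves the arm, as the interface text tells. Its arguments: {"type":"object","properties":{"dr":{"type":"array"},"dp":{"type":"array"},"jaw":{"type":"array"},"grip_force":{"type":"number"}},"required":["dr","dp","jaw"]}

```bash
ls; mkdir -p pics; python3 - <<'E'
from plant import manip
import cv2,numpy as np,json
s=manip.get_state();print({k:np.round(v,3).tolist() for k,v in s.items()},manip.grip_point_offset)
for n in("scene","top"):
    c=manip.read_camera(n);cv2.imwrite(f"pics/{n}0.png",c["pixels"][:,:,::-1])
    print(n,{k:np.round(v,4).tolist() for k,v in c.items() if k!="pixels"})
E
```

```text
pics
{'time': 0.0, 'joints': [-73.625, 13.833, 0.214, 76.501, -0.001, 90.0], 'qvel': [0.042, 0.089, -0.06, 0.007, -0.007, -0.006], 'joint_torque': [0.001, -37.232, 25.241, 0.017, -0.0, 0.0], 'eef_pos': [0.141, -0.479, 0.23], 'ee_rot': [[0.959, 0.282, -0.001], [0.282, -0.959, 0.002], [-0.0, -0.002, -1.0]], 'force': [0.164, 0.792, 0.052], 'ft_torque': [0.039, -0.038, 0.021], 'grasp_force': 0.0, 'width': 0.086} 0.0187
scene {'fx': 473.6885, 'fy': 473.6885, 'cx': 324.5154, 'cy': 190.5661, 'k1': -0.0188, 'extrinsics': [[-0.4486, 0.5607, -0.696, 1.5149], [0.8936, 0.2659, -0.3617, 0.515], [-0.0178, -0.7842, -0.6203, 1.0325], [0.0, 0.0, 0.0, 1.0]]}
top {'fx': 492.5854, 'fy': 492.5854, 'cx': 314.2317, 'cy': 207.2491, 'k1': -0.087, 'extrinsics': [[-0.0212, -0.9835, 0.1794, 0.3059], [-0.9997, 0.0225, 0.0054, 0.0043], [-0.0094, -0.1793, -0.9838, 1.4783], [0.0, 0.0, 0.0, 1.0]]}
```

View pics/scene0.png

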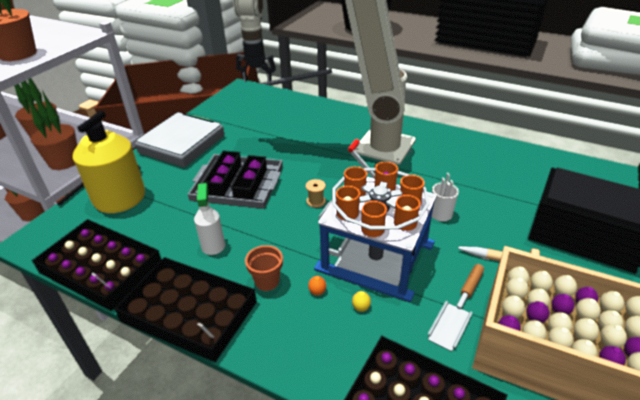

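View pics/top0.png

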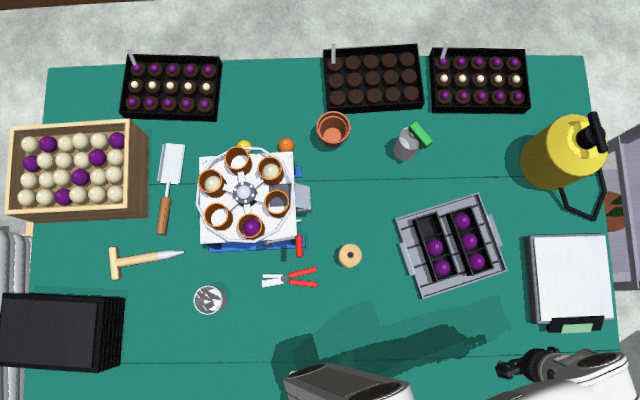

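The scene view shows the feeder at about (380,220), with its red lever bar at (353,146), and the tray at (237,178). In the top view the wheel hub is at (245,193), the chute is on its right at (300,195), the red bar is at (299,245) and the tray is at (452,245). The strip with the empty cell is in the left lane, with its empty cell at about (427,228). I'll enlarge both areas to confirm.

```bash
cat > h.py <<'E'
import numpy as np, cv2
from plant import manip
def ray(c,uv,T=None):
    T=np.array(c["extrinsics"]) if T is None else T
    uv=np.atleast_2d(np.array(uv,float)); d=np.stack([(uv[:,0]-c["cx"])/c["fx"],(uv[:,1]-c["cy"])/c["fy"]],1)
    u=d.copy()
    for _ in range(10): u=d/(1+c["k1"]*(u**2).sum(1,keepdims=True))
    return T[:3,3],np.c_[u,np.ones(len(u))]@T[:3,:3].T
def plane(c,uv,z,T=None):
    o,d=ray(c,uv,T); return o+d*((z-o[2])/d[:,2:3])
def proj(c,P,T=None):
    T=np.array(c["extrinsics"]) if T is None else T
    p=(np.atleast_2d(P)-T[:3,3])@T[:3,:3]; u=p[:,:2]/p[:,2:3]; u=u*(1+c["k1"]*(u**2).sum(1,keepdims=True))
    return u*[c["fx"],c["fy"]]+[c["cx"],c["cy"]]
def wristT(c):
    s=manip.get_state(); T=np.eye(4);T[:3,:3]=s["ee_rot"];T[:3,3]=s["eef_pos"]; return T@np.array(c["tool_from_camera"])
E
python3 - <<'E'
import cv2,numpy as np
a=cv2.imread("pics/top0.png")
f=lambda x,y:cv2.resize(a[y:y+130,x:x+130],None,fx=3.05,fy=3.05,interpolation=cv2.INTER_CUBIC)
cv2.imwrite("pics/crop0.png",np.hstack([f(190,135),f(385,180)]))
E
```

```text
(no output)
```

View pics/crop0.png

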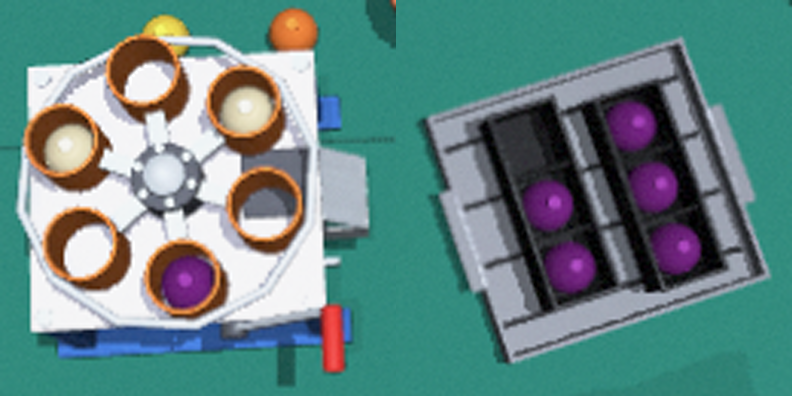

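The crop settles which strip and cups matter:
- **Strip:** the left lane's strip has its empty cell at crop (527,140), which is full-image (428,226). It holds two bulbs, while the right lane's strip has three, so the left one is the one meant.
- **Loose purple bulb:** it is in the cup at crop (183,280), full-image (250,227). The cream bulbs are in the cups at (270,169) and (211,183).
- **Look-alikes:** the yellow ball at (245,146) and the orange ball at (286,145) lie on the bench and stay untouched.

```bash
python3 - <<'E'
from h import *
c=manip.read_camera("top");im=c["pixels"];hsv=cv2.cvtColor(im,cv2.COLOR_RGB2HSV)
sub=np.zeros(im.shape[:2],np.uint8);sub[140:250,195:310]=1
m=cv2.inRange(hsv,(6,120,150),(18,255,255))*sub
n,l,st,ce=cv2.connectedComponentsWithStats(m)
C=[]
for i in range(1,n):
    if st[i,4]>25:
        ys,xs=np.where(l==i);(x,y),r=cv2.minEnclosingCircle(np.c_[xs,ys].astype(np.float32))
        P=plane(c,[x,y],.262)[0];print("rim",round(x,1),round(y,1),round(r,1),st[i,4],P.round(3));C.append(P)
# tray
f=lambda p:[(385+(x-396.5)/3.05,180+y/3.05) for x,y in p]
T=plane(c,f([(430,120),(682,40),(768,275),(510,362)]),.028);print("tray",T.round(3).tolist(),T.mean(0).round(3),[np.linalg.norm(T[i]-T[i-1]).round(3) for i in range(4)])
m=cv2.inRange(hsv,(135,80,60),(165,255,255));n,l,st,ce=cv2.connectedComponentsWithStats(m)
for i in range(1,n):
    if st[i,4]>40: print("purple",ce[i].round(1),st[i,4],plane(c,ce[i],.05)[0].round(3))
g=lambda p:[(190+x/3.05,135+y/3.05) for x,y in p]
D=plane(c,g([(28,68),(313,52),(327,322),(32,330)]),.190);print("deck",D.round(3).tolist(),D.mean(0).round(3),[np.linalg.norm(D[i]-D[i-1]).round(3) for i in range(4)])
print("bar",plane(c,g([(331,310),(335,370)]),.277).round(3).tolist())
print("secat",plane(c,[(265,283),(318,283),(290,278),(315,268)],.01).round(3).tolist(),"spool",plane(c,[350,255],.07).round(3), "mister",plane(c,[(420,135),(405,145)],.2).round(3).tolist())
E
```

```text
rim 286.0 145.0 7.3 149 [0.692 0.08  0.262]
rim 236.4 157.6 12.0 90 [0.662 0.208 0.262]
rim 269.3 167.9 11.9 93 [0.632 0.124 0.262]
rim 209.7 180.6 12.2 100 [0.603 0.276 0.262]
rim 276.3 201.3 12.4 101 [0.545 0.106 0.262]
rim 216.1 214.8 12.3 88 [0.514 0.258 0.262]
rim 249.5 225.5 12.3 104 [0.485 0.174 0.262]
tray [[0.528, -0.231, 0.028], [0.602, -0.486, 0.028], [0.368, -0.553, 0.028], [0.293, -0.296, 0.028]] [ 0.448 -0.392  0.028] [np.float64(0.244), np.float64(0.266), np.float64(0.244), np.float64(0.268)]
purple [443.  61.] 43 [ 1.026 -0.404  0.05 ]
purple [461.   60.9] 44 [ 1.026 -0.462  0.05 ]
purple [479.   61.1] 45 [ 1.024 -0.519  0.05 ]
purple [496.8  61.4] 46 [ 1.023 -0.577  0.05 ]
purple [514.3  61.6] 47 [ 1.023 -0.634  0.05 ]
purple [136.2  67.2] 42 [1.032 0.569 0.05 ]
purple [153.8  67.5] 49 [1.029 0.512 0.05 ]
purple [171.9  67.9] 45 [1.025 0.453 0.05 ]
purple [189.5  68.4] 50 [1.021 0.397 0.05 ]
purple [207.6  69. ] 46 [1.017 0.339 0.05 ]
purple [444.9  95. ] 46 [ 0.911 -0.401  0.05 ]
purple [463.6  94.9] 47 [ 0.91  -0.459  0.05 ]
purple [481.6  95.2] 48 [ 0.909 -0.516  
[... 594 characters left out ...]
ple [461.8 220.7] 204 [ 0.516 -0.422  0.05 ]
purple [250.9 226.9] 229 [0.512 0.199 0.05 ]
purple [469.  240.7] 206 [ 0.456 -0.439  0.05 ]
purple [434.5 246.8] 218 [ 0.441 -0.336  0.05 ]
purple [476.4 261. ] 210 [ 0.396 -0.456  0.05 ]
purple [441.7 267. ] 214 [ 0.382 -0.353  0.05 ]
deck [[0.687, 0.323, 0.19], [0.695, 0.067, 0.19], [0.453, 0.058, 0.19], [0.451, 0.314, 0.19]] [0.571 0.19  0.19 ] [np.float64(0.236), np.float64(0.256), np.float64(0.242), np.float64(0.256)]
bar [[0.453, 0.051, 0.277], [0.404, 0.049, 0.277]]
secat [[0.349, 0.163, 0.01], [0.346, 0.006, 0.01], [0.362, 0.089, 0.01], [0.39, 0.014, 0.01]] spool [[ 0.422 -0.087  0.07 ]] mister [[0.732, -0.281, 0.2], [0.705, -0.238, 0.2]]
```

The feeder measures consistently. The wheel axis is at (0.573, 0.191) and the yaw is about 1.6°; the bar comes out at (0.428, 0.050) against a predicted (0.426, 0.052), and the deck at 0.24 × 0.256. Next I move over the strip for a close look.

drive_tool:
  dr:
    - [0, 0, 0]
    - [0, 0, 0]
    - [0, 0, 0]
    - [0, 0, 0]
    - [0, 0, 0]
  dp:
    - [1, -0.2, 0]
    - [2, -0.4, 0]
    - [3, -0.6, 0]
    - [4, -0.8, 0]
    - [4.9, -1.05, 0]
  jaw: [0, 0, 0, 0, 0]

```text
time: 0.65
eef_pos: [0.3622, -0.3596, 0.231]
ee_rot: [[0.96, 0.281, -0.0], [0.281, -0.96, -0.0], [-0.0, -0.0, -1.0]]
force: [0.1, -0.9, -0.1]
width: 0.0854
grasp_force: 0.0
```

drive_tool:
  dr:
    - [0, 0, 0]
    - [0, 0, 0]
    - [0, 0, 0]
    - [0, 0, 0]
    - [0, 0, 0]
  dp:
    - [1, 0, 0]
    - [1, 0, 0]
    - [1, 0, 0]
    - [1, 0, 0]
    - [1, 0, 0]
  jaw: [0, 0, 0, 0, 0]

```text
time: 1.15
eef_pos: [0.4074, -0.3471, 0.2313]
ee_rot: [[0.96, 0.28, -0.001], [0.28, -0.96, 0.0], [-0.0, -0.0, -1.0]]
force: [0.0, -0.9, 0.2]
width: 0.0856
grasp_force: 0.0
```

```bash
python3 - <<'E'
from h import *
s=manip.get_state();print(s["eef_pos"],s["joints"],s["ee_rot"])
c=manip.read_camera("wrist");cv2.imwrite("pics/w1.png",c["pixels"][:,:,::-1])
print(c["fx"],c["k1"],np.round(c["tool_from_camera"],3).tolist())
P=np.array([[.438,-.338,.063]]);print(proj(c,P,wristT(c)))
E
```

```text
[ 0.4073522  -0.34709991  0.23127831] [-4.04283984e+01  1.78244730e+01  5.73635410e+00  7.79430092e+01
 -9.73199554e-03  1.23312652e+02] [[ 9.60006004e-01  2.79978923e-01 -5.23709472e-04]
 [ 2.79979066e-01 -9.60006080e-01  2.23022878e-04]
 [-4.40322572e-04 -3.60730991e-04 -9.99999838e-01]]
310.1655523719715 -0.046694220371591384 [[0.001, -0.958, -0.287, 0.074], [1.0, 0.001, -0.0, -0.001], [0.0, -0.287, 0.958, -0.142], [0.0, 0.0, 0.0, 1.0]]
[[320.15500743 147.68753661]]
```

View pics/w1.png

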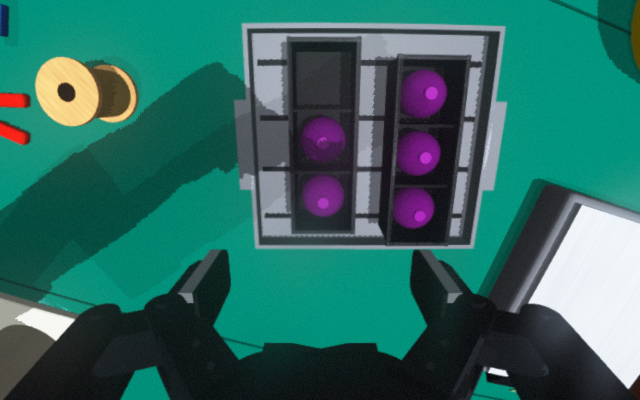

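The wrist view shows the strip's rim corners at about (288,38), (361,38), (355,232) and (292,234). The empty cell is at the top, at (324,75), and the full strip is to the right. The gap between them is clear for a finger.

```bash
python3 - <<'E'
from h import *
c=manip.read_camera("wrist");T=wristT(c)
P=plane(c,[(288,38),(361,38),(355.5,233),(292.5,233.5)],.063,T);print(P.round(4).tolist(),[np.linalg.norm(P[i]-P[i-1]).round(4) for i in range(4)])
a=(P[0]+P[1]-P[2]-P[3])[:2];print("yaw",np.degrees(np.arctan2(a[1],a[0])),"ctr",P.mean(0))
u=a/np.linalg.norm(a);s=manip.get_state();g=P.mean(0)[:2]-.028*u;d=np.r_[g,0]-s["eef_pos"];d[2]=.022-s["eef_pos"][2]
print("grasp",g,"tool units",(np.array(s["ee_rot"]).T@d/.05).round(2))
print("bulbs",plane(c,[(323,139),(323,195)],.05,T).round(4).tolist())
Q=plane(c,[(244,25),(505,27),(475,247),(257,247)],.028,T);print("tray",Q.mean(0),Q.round(3).tolist())
E
```

```text
[[0.5265, -0.2816, 0.063], [0.5452, -0.3458, 0.063], [0.3605, -0.4007, 0.063], [0.3408, -0.3353, 0.063]] [np.float64(0.1933), np.float64(0.0669), np.float64(0.1928), np.float64(0.0683)]
yaw 16.347245326722874 ctr [ 0.44322223 -0.34085138  0.063     ]
grasp [ 0.41635417 -0.34873221] tool units [0.16 0.08 4.19]
bulbs [[0.4459, -0.3389, 0.05], [0.3881, -0.3559, 0.05]]
tray [ 0.45113527 -0.39349019  0.028     ] [[0.532, -0.231, 0.028], [0.607, -0.487, 0.028], [0.37, -0.558, 0.028], [0.296, -0.299, 0.028]]
```

drive_tool:
  dr:
    - [0, 0, 0]
    - [0, 0, 0]
    - [0, 0, 0]
    - [0, 0, 0]
    - [0, 0, 0]
  dp:
    - [0.16, 0.08, 0.8]
    - [0.16, 0.08, 1.6]
    - [0.16, 0.08, 2.4]
    - [0.16, 0.08, 3.2]
    - [0.16, 0.08, 3.7]
  jaw: [0, 0, 0, 0, 0]

```text
time: 1.75
eef_pos: [0.4151, -0.3475, 0.0436]
ee_rot: [[0.96, 0.28, -0.003], [0.28, -0.96, 0.002], [-0.002, -0.003, -1.0]]
force: [-0.5, 0.4, -0.1]
width: 0.0851
grasp_force: 0.0
```

drive_tool:
  dr:
    - [0, 0, 0]
    - [0, 0, 0]
    - [0, 0, 0]
    - [0, 0, 0]
    - [0, 0, 0]
  dp:
    - [0, 0, 0.3]
    - [0, 0, 0.5]
    - [0, 0, 0.5]
    - [0, 0, 0.5]
    - [0, 0, 0.5]
  jaw: [0, 0, 0, 60, 120]
  grip_force: 40

```text
time: 2.25
eef_pos: [0.4181, -0.3489, 0.0228]
ee_rot: [[0.96, 0.282, 0.002], [0.282, -0.96, -0.002], [0.001, 0.002, -1.0]]
force: [0.4, -0.5, -2.2]
width: 0.0654
grasp_force: 46.1
```

drive_tool:
  dr:
    - [0, 0, 0]
    - [0, 0, 0]
    - [0, 0, 0]
    - [0, 0, 0]
    - [0, 0, 0]
  dp:
    - [0, 0, 0]
    - [0, 0, 0]
    - [0, 0, 0]
    - [0, 0, 0]
    - [0, 0, 0]
  jaw: [160, 160, 160, 160, 160]
  grip_force: 40

```text
time: 2.75
eef_pos: [0.4181, -0.3489, 0.0227]
ee_rot: [[0.959, 0.282, 0.002], [0.282, -0.959, -0.002], [0.001, 0.002, -1.0]]
force: [-1.9, -1.7, 5.4]
width: 0.0654
grasp_force: 47.1
```

drive_tool:
  dr:
    - [0, 0, 0]
    - [0, 0, 0]
    - [0, 0, 0]
    - [0, 0, 0]
    - [0, 0, 0]
  dp:
    - [0, 0, -0.5]
    - [0, 0, -1.4]
    - [0, 0, -2.3]
    - [0, 0, -3.2]
    - [0, 0, -3.6]
  jaw: [160, 160, 160, 160, 160]

```text
time: 3.25
eef_pos: [0.4188, -0.3491, 0.2058]
ee_rot: [[0.959, 0.282, 0.005], [0.282, -0.959, -0.004], [0.004, 0.005, -1.0]]
force: [-0.0, -0.4, -2.1]
width: 0.0655
grasp_force: 46.5
```

drive_tool:
  dr:
    - [0, 0, -1.5]
    - [0, 0, -3]
    - [0, 0, -4.5]
    - [0, 0, -6]
    - [0, 0, -7.5]
  dp:
    - [0.4, -0.2, 0]
    - [0.8, -0.4, 0]
    - [1.2, -0.7, 0]
    - [1.6, -0.9, 0]
    - [2.05, -1.16, 0]
  jaw: [160, 160, 160, 160, 160]

```text
time: 3.75
eef_pos: [0.4994, -0.2628, 0.2005]
ee_rot: [[0.586, 0.811, -0.002], [0.811, -0.586, 0.001], [-0.0, -0.002, -1.0]]
force: [0.3, 0.3, -2.4]
width: 0.0655
grasp_force: 46.3
```

drive_tool:
  dr:
    - [0, 0, -1.5]
    - [0, 0, -3]
    - [0, 0, -4.5]
    - [0, 0, -6]
    - [0, 0, -7.5]
  dp:
    - [0.5, 0.06, 0]
    - [1, 0.12, 0]
    - [1.5, 0.2, 0]
    - [2, 0.26, 0]
    - [2.3, 0.32, 0]
  jaw: [160, 160, 160, 160, 160]

```text
time: 4.25
eef_pos: [0.5808, -0.1782, 0.2002]
ee_rot: [[-0.031, 1.0, -0.001], [1.0, 0.031, 0.001], [0.001, -0.001, -1.0]]
force: [-0.7, -0.7, -3.0]
width: 0.0654
grasp_force: 46.3
```

```bash
python3 - <<'E'
from h import *
s=manip.get_state();print(s["eef_pos"],s["joints"],s["ee_rot"],s["width"])
c=manip.read_camera("wrist");cv2.imwrite("pics/w2.png",c["pixels"][:,:,::-1])
E
```

```text
[ 0.58075128 -0.17820452  0.2002308 ] [-1.70742127e+01  2.70004268e+01  1.47693380e+01  7.78664992e+01
  3.10076237e-02  7.11369047e+01] [[-0.03121558  0.9995116  -0.00146926]
 [ 0.99951211  0.03121709  0.00101742]
 [ 0.00106279 -0.00143679 -0.9999984 ]] 0.06535963471652642
```

View pics/w2.png

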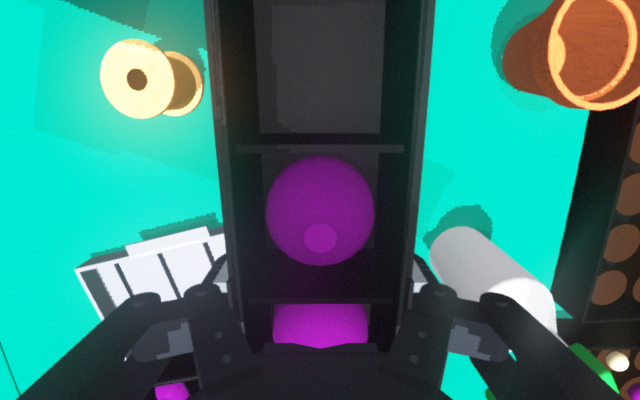

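The strip is held level, with the empty cell leading at (320,70). The pot, spool and mister are clear of it. I lower it and slide it under the spout.

drive_tool:
  dr:
    - [0, 0, 0]
    - [0, 0, 0]
    - [0, 0, 0]
    - [0, 0, 0]
    - [0, 0, 0]
  dp:
    - [0, 0.05, 0.9]
    - [0, 0.05, 1.8]
    - [0, 0.05, 2.7]
    - [0, 0.05, 3.3]
    - [0, 0.05, 3.52]
  jaw: [160, 160, 160, 160, 160]

```text
time: 4.8
eef_pos: [0.5786, -0.179, 0.0204]
ee_rot: [[-0.023, 1.0, -0.009], [1.0, 0.023, 0.003], [0.003, -0.009, -1.0]]
force: [-0.5, 0.4, -3.4]
width: 0.0653
grasp_force: 46.2
```

drive_tool:
  dr:
    - [0, 0, 0]
    - [0, 0, 0]
    - [0, 0, 0]
    - [0, 0, 0]
    - [0, 0, 0]
  dp:
    - [0.5, 0, 0]
    - [1, 0, 0]
    - [1.5, 0, 0]
    - [2, 0, 0]
    - [2.4, 0, 0]
  jaw: [160, 160, 160, 160, 160]

```text
time: 5.3
eef_pos: [0.5806, -0.059, 0.0267]
ee_rot: [[-0.024, 1.0, 0.002], [1.0, 0.024, 0.0], [-0.0, 0.002, -1.0]]
force: [0.7, 0.2, -3.2]
width: 0.0655
grasp_force: 46.2
```

```bash
python3 - <<'E'
from h import *
s=manip.get_state();print(s["eef_pos"],s["ee_rot"],s["force"])
a=[manip.read_camera(n)["pixels"][:,:,::-1] for n in("top","scene")]
f=lambda i,x,y,k:cv2.resize(i[y:y+130,x:x+130],None,fx=3.05,fy=3.05,interpolation=cv2.INTER_CUBIC)
cv2.imwrite("pics/c3.png",np.hstack([f(a[0],210,135,3),f(a[1],290,130,3)]))
E
```

```text
[ 0.58057345 -0.05901109  0.02666533] [[-2.36115286e-02  9.99719157e-01  2.02530958e-03]
 [ 9.99721209e-01  2.36115212e-02  2.75578382e-05]
 [-2.02705412e-05  2.02539562e-03 -9.99997949e-01]] [ 0.65708679  0.16821288 -3.24947243]
```

View pics/c3.png

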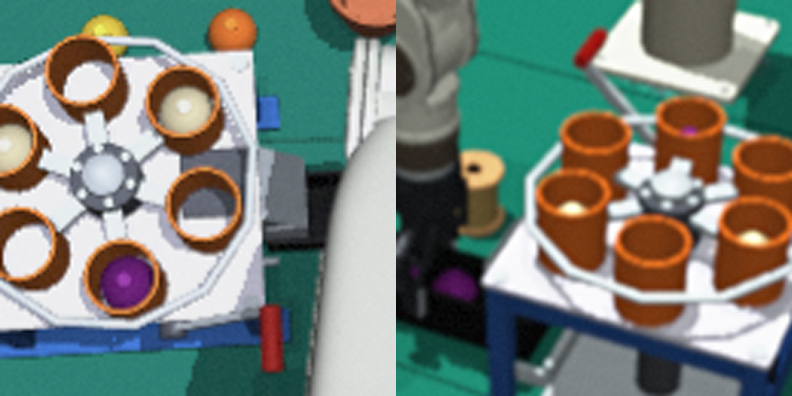

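The strip is entering the berth straight, under the chute at crop (300,205), and nothing is touching. I advance the last 23 mm, lower it and release.

drive_tool:
  dr:
    - [0, 0, 0]
    - [0, 0, 0]
    - [0, 0, 0]
    - [0, 0, 0]
    - [0, 0, 0]
  dp:
    - [0.2, 0, 0]
    - [0.4, -0.02, 0]
    - [0.46, -0.02, 0.05]
    - [0.46, -0.02, 0.12]
    - [0.46, -0.02, 0.17]
  jaw: [160, 160, 160, 160, 160]

```text
time: 5.9
eef_pos: [0.5783, -0.0373, 0.0176]
ee_rot: [[-0.024, 1.0, 0.0], [1.0, 0.024, 0.0], [0.0, 0.0, -1.0]]
force: [-8.4, 1.6, 18.0]
width: 0.0657
grasp_force: 48.4
```

drive_tool:
  dr:
    - [0, 0, 0]
    - [0, 0, 0]
    - [0, 0, 0]
    - [0, 0, 0]
    - [0, 0, 0]
  dp:
    - [0, 0, 0]
    - [0, 0, 0]
    - [0, 0, 0]
    - [0, 0, 0]
    - [0, 0, 0]
  jaw: [160, 160, 160, 160, 160]

```text
time: 6.4
eef_pos: [0.5783, -0.0373, 0.0177]
ee_rot: [[-0.024, 1.0, 0.001], [1.0, 0.024, 0.001], [0.001, 0.001, -1.0]]
force: [-2.9, 1.3, 4.9]
width: 0.0656
grasp_force: 47.3
```

drive_tool:
  dr:
    - [0, 0, 0]
    - [0, 0, 0]
    - [0, 0, 0]
    - [0, 0, 0]
    - [0, 0, 0]
  dp:
    - [0.02, 0, 0]
    - [0.04, 0, 0]
    - [0.06, 0, 0]
    - [0.07, 0, 0]
    - [0.07, 0, 0]
  jaw: [160, 160, 160, 160, 160]

```text
time: 6.9
eef_pos: [0.5792, -0.0348, 0.0177]
ee_rot: [[-0.023, 1.0, 0.002], [1.0, 0.023, -0.002], [-0.002, 0.002, -1.0]]
force: [-0.6, -3.0, 5.4]
width: 0.0657
grasp_force: 47.2
```

drive_tool:
  dr:
    - [0, 0, 0]
    - [0, 0, 0]
    - [0, 0, 0]
    - [0, 0, 0]
    - [0, 0, 0]
  dp:
    - [0, 0, 0]
    - [0, 0, 0]
    - [0, 0, 0]
    - [0, 0, 0]
    - [0, 0, 0]
  jaw: [0, 0, 0, 0, 0]

```text
time: 7.4
eef_pos: [0.578, -0.0334, 0.0166]
ee_rot: [[-0.024, 1.0, -0.0], [1.0, 0.024, 0.0], [0.0, -0.0, -1.0]]
force: [-0.2, -0.6, -0.1]
width: 0.0855
grasp_force: 0.0
```

drive_tool:
  dr:
    - [0, 0, 0]
    - [0, 0, 0]
    - [0, 0, 0]
    - [0, 0, 0]
    - [0, 0, 0]
  dp:
    - [-0.4, 0, 0]
    - [-0.8, 0, 0]
    - [-0.8, 0, -1]
    - [-0.8, 0, -2]
    - [-0.8, 0, -3]
  jaw: [0, 0, 0, 0, 0]

```text
time: 7.9
eef_pos: [0.5785, -0.0737, 0.1679]
ee_rot: [[-0.024, 1.0, -0.001], [1.0, 0.024, 0.0], [0.0, -0.001, -1.0]]
force: [2.1, 0.1, -0.2]
width: 0.0856
grasp_force: 0.0
```

drive_tool:
  dr:
    - [0, 0, 0]
    - [0, 0, 0]
    - [0, 0, 0]
    - [0, 0, 0]
    - [0, 0, 0]
  dp:
    - [0, 0, -1]
    - [0, 0, -2]
    - [0, 0, -3]
    - [0, 0, -3.8]
    - [0, 0, -3.8]
  jaw: [100, 255, 255, 255, 255]

```text
time: 8.4
eef_pos: [0.5811, -0.0737, 0.3643]
ee_rot: [[-0.024, 1.0, 0.013], [1.0, 0.024, -0.002], [-0.002, 0.013, -1.0]]
force: [0.8, -0.2, 0.6]
width: 0.012
grasp_force: 0.0
```

drive_tool:
  dr:
    - [0, 0, 0]
    - [0, 0, 0]
    - [0, 0, 0]
    - [0, 0, 0]
    - [0, 0, 0]
  dp:
    - [0.9, -0.2, 0]
    - [1.8, -0.4, 0]
    - [2.7, -0.6, 0]
    - [3.6, -0.8, 0]
    - [4.5, -1.1, 0]
  jaw: [255, 255, 255, 255, 255]

```text
time: 8.9
eef_pos: [0.5181, 0.1516, 0.3559]
ee_rot: [[-0.024, 1.0, -0.001], [1.0, 0.024, -0.0], [-0.0, -0.001, -1.0]]
force: [0.9, 0.5, -0.4]
width: 0.0
grasp_force: 0.0
```

drive_tool:
  dr:
    - [0, 0, 0]
    - [0, 0, 0]
    - [0, 0, 0]
    - [0, 0, 0]
    - [0, 0, 0]
  dp:
    - [0.4, -0.06, 0]
    - [0.4, -0.06, 0]
    - [0.4, -0.06, 0]
    - [0.4, -0.06, 0]
    - [0.4, -0.06, 0]
  jaw: [255, 255, 255, 255, 255]

```text
time: 9.4
eef_pos: [0.5156, 0.1687, 0.3566]
ee_rot: [[-0.022, 1.0, -0.0], [1.0, 0.022, -0.0], [-0.0, -0.0, -1.0]]
force: [0.0, -0.6, 0.3]
width: -0.0001
grasp_force: 0.0
```

```bash
python3 - <<'E'
from h import *
s=manip.get_state();print(s["time"],s["eef_pos"],s["joints"],s["ee_rot"])
c=manip.read_camera("wrist");T=wristT(c);cv2.imwrite("pics/w4.png",c["pixels"][:,:,::-1])
hsv=cv2.cvtColor(c["pixels"],cv2.COLOR_RGB2HSV)
m=cv2.inRange(hsv,(6,120,150),(18,255,255));n,l,st,ce=cv2.connectedComponentsWithStats(m)
for i in range(1,n):
    if st[i,4]>150:
        ys,xs=np.where(l==i);(x,y),r=cv2.minEnclosingCircle(np.c_[xs,ys].astype(np.float32));print(round(x),round(y),round(r),st[i],plane(c,[x,y],.262,T).round(3))
print(proj(c,[[.514,.258,.262],[.485,.174,.262],[.573,.191,.258]],T))
E
```

```text
9.4 [0.51558465 0.16868055 0.35662247] [ 1.81233280e+01  1.82705778e+01  2.47905242e+01  9.65391480e+01
 -1.27155166e-02  1.06864859e+02] [[-2.19627374e-02  9.99758759e-01 -2.49470969e-04]
 [ 9.99758742e-01  2.19626584e-02 -3.15164493e-04]
 [-3.09609417e-04 -2.56332657e-04 -9.99999919e-01]]
447 57 47 [ 403   11   87   92 1254] [[0.604 0.278 0.262]]
322 78 45 [ 280   33   86   90 1051] [[0.515 0.261 0.262]]
508 153 42 [ 470  114   78   79 1018] [[0.661 0.211 0.262]]
283 190 39 [244 153  78  76 895] [[0.487 0.176 0.262]]
456 251 38 [420 219  73  66 862] [[0.633 0.126 0.262]]
356 265 33 [334 236  55  55 390] [[0.548 0.112 0.262]]
498 303 33 [467 277  64  54 737] [[0.68  0.075 0.262]]
[[319.9009963   82.24637187]
 [280.97938881 193.37715391]
 [392.32020819 173.8308899 ]]
```

View pics/w4.png

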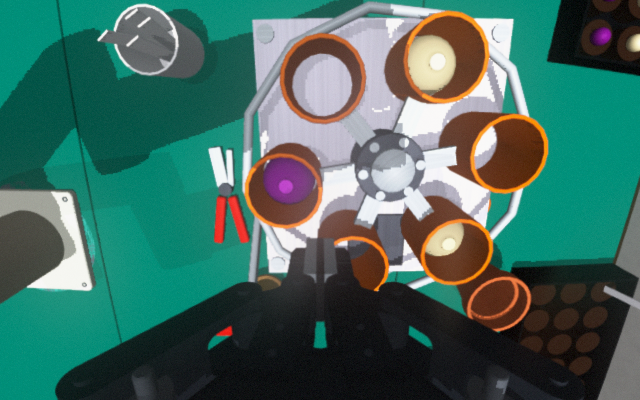

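The close view agrees with the top view to 3 mm. The purple bulb is in the cup at (283,190), and the empty cup to dip into is at (322,78), which is world (0.515, 0.260). The wheel centre comes out at (0.574, 0.193), and the wheel has to turn +80°. I dip into the empty cup.

drive_tool:
  dr:
    - [0, 0, 0]
    - [0, 0, 0]
    - [0, 0, 0]
    - [0, 0, 0]
    - [0, 0, 0]
  dp:
    - [0.9, 0.02, 0]
    - [1.84, 0.03, 0]
    - [1.84, 0.03, 0]
    - [1.84, 0.03, 0.5]
    - [1.84, 0.03, 1.2]
  jaw: [255, 255, 255, 255, 255]

```text
time: 9.95
eef_pos: [0.5161, 0.262, 0.2981]
ee_rot: [[-0.024, 1.0, 0.005], [1.0, 0.024, 0.002], [0.002, 0.005, -1.0]]
force: [0.8, -0.1, 0.4]
width: -0.0002
grasp_force: 0.0
```

drive_tool:
  dr:
    - [0, 0, 0]
    - [0, 0, 0]
    - [0, 0, 0]
    - [0, 0, 0]
    - [0, 0, 0]
  dp:
    - [0, 0, 0.6]
    - [0, 0, 1.1]
    - [0, 0, 1.5]
    - [0, 0, 1.5]
    - [0, 0, 1.5]
  jaw: [255, 255, 255, 255, 255]

```text
time: 10.45
eef_pos: [0.5148, 0.2611, 0.2221]
ee_rot: [[-0.023, 1.0, -0.0], [1.0, 0.023, -0.0], [-0.0, -0.0, -1.0]]
force: [0.8, 0.7, 0.1]
width: -0.0001
grasp_force: 0.0
```

```bash
python3 - <<'E'
import numpy as np
c=np.array([.574,.1935]);R=np.array([[-.023,1],[1,.023]])
a=np.radians(np.linspace(131,218,16));p=c+.09*np.c_[np.cos(a),np.sin(a)]
for k in(0,5,10): print(((p[k+1:k+6]-p[k])@R.T/.05).round(2).tolist(),p[k+5].round(3))
E
```

```text
[[-0.12, -0.13], [-0.26, -0.26], [-0.41, -0.36], [-0.56, -0.45], [-0.73, -0.53]] [0.489 0.224]
[[-0.17, -0.06], [-0.35, -0.1], [-0.53, -0.12], [-0.71, -0.12], [-0.9, -0.11]] [0.485 0.179]
[[-0.18, 0.03], [-0.35, 0.08], [-0.52, 0.15], [-0.68, 0.24], [-0.83, 0.34]] [0.503 0.138]
```

drive_tool:
  dr:
    - [0, 0, 0]
    - [0, 0, 0]
    - [0, 0, 0]
    - [0, 0, 0]
    - [0, 0, 0]
  dp:
    - [-0.12, -0.13, 0]
    - [-0.26, -0.26, 0]
    - [-0.41, -0.36, 0]
    - [-0.56, -0.45, 0]
    - [-0.73, -0.53, 0]
  jaw: [255, 255, 255, 255, 255]

```text
time: 10.95
eef_pos: [0.4917, 0.2243, 0.2238]
ee_rot: [[-0.023, 1.0, 0.008], [1.0, 0.023, 0.001], [0.001, 0.008, -1.0]]
force: [12.0, -0.3, 0.5]
width: -0.0004
grasp_force: 5.4
```

drive_tool:
  dr:
    - [0, 0, 0]
    - [0, 0, 0]
    - [0, 0, 0]
    - [0, 0, 0]
    - [0, 0, 0]
  dp:
    - [-0.17, -0.06, 0]
    - [-0.35, -0.1, 0]
    - [-0.53, -0.12, 0]
    - [-0.71, -0.12, 0]
    - [-0.9, -0.11, 0]
  jaw: [255, 255, 255, 255, 255]

```text
time: 11.45
eef_pos: [0.485, 0.1803, 0.2232]
ee_rot: [[-0.025, 1.0, 0.003], [1.0, 0.025, 0.003], [0.003, 0.003, -1.0]]
force: [3.1, 4.6, 3.6]
width: -0.0001
grasp_force: 2.2
```

drive_tool:
  dr:
    - [0, 0, 0]
    - [0, 0, 0]
    - [0, 0, 0]
    - [0, 0, 0]
    - [0, 0, 0]
  dp:
    - [-0.18, 0.03, 0]
    - [-0.35, 0.08, 0]
    - [-0.52, 0.15, 0]
    - [-0.68, 0.24, 0]
    - [-0.83, 0.34, 0]
  jaw: [255, 255, 255, 255, 255]

```text
time: 11.95
eef_pos: [0.5027, 0.1391, 0.223]
ee_rot: [[-0.025, 1.0, 0.002], [1.0, 0.025, 0.003], [0.003, 0.002, -1.0]]
force: [0.6, 5.1, 5.9]
width: 0.0004
grasp_force: 2.8
```

```bash
cat > cups.py <<'E'
from h import *
s=manip.get_state();print(s["time"],s["eef_pos"],s["force"])
c=manip.read_camera("top");hsv=cv2.cvtColor(c["pixels"],cv2.COLOR_RGB2HSV)
sub=np.zeros(hsv.shape[:2],np.uint8);sub[140:250,195:310]=1
for nm,lo,hi,z in(("rim",(6,120,120),(18,255,255),.262),("purple",(135,80,60),(165,255,255),.235),("red",(0,150,80),(4,255,255),.27)):
    n,l,st,ce=cv2.connectedComponentsWithStats(cv2.inRange(hsv,lo,hi)*sub)
    for i in range(1,n):
        if st[i,4]>25:
            ys,xs=np.where(l==i);(x,y),r=cv2.minEnclosingCircle(np.c_[xs,ys].astype(np.float32))
            p=plane(c,[x,y],z)[0];d=p[:2]-[.574,.1925];print(nm,round(x),round(y),round(r,1),st[i,4],p.round(3),np.degrees(np.arctan2(d[1],d[0])).round(1),np.hypot(*d).round(3))
E
python3 cups.py
```

```text
11.95 [0.50273236 0.13905661 0.2230222 ] [0.57800706 5.14077394 5.85897983]
rim 286 145 7.5 151 [0.692 0.081 0.262] -43.4 0.163
rim 227 161 12.2 56 [0.653 0.232 0.262] 26.7 0.089
rim 262 161 11.8 58 [0.651 0.141 0.262] -33.7 0.092
rim 207 191 11.8 67 [0.577 0.282 0.262] 88.1 0.09
rim 278 192 12.3 83 [0.57  0.101 0.262] -92.4 0.092
rim 218 226 9.6 30 [0.487 0.253 0.262] 145.2 0.106
purple 279 195 8.3 191 [0.568 0.101 0.235] -94.0 0.092
red 299 242 7.5 84 [0.44 0.05 0.27] -133.4 0.196
```

The wheel is about 4.5° short: the purple cup is at −92.8°, against −88.4° wanted. I push 5° more, then back off and rise.

drive_tool:
  dr:
    - [0, 0, 0]
    - [0, 0, 0]
    - [0, 0, 0]
    - [0, 0, 0]
    - [0, 0, 0]
  dp:
    - [-0.06, 0.05, 0]
    - [-0.12, 0.1, 0]
    - [-0.14, 0.11, 0]
    - [-0.14, 0.11, 0]
    - [-0.14, 0.11, 0]
  jaw: [255, 255, 255, 255, 255]

```text
time: 12.5
eef_pos: [0.5079, 0.1319, 0.2222]
ee_rot: [[-0.024, 1.0, 0.0], [1.0, 0.024, 0.001], [0.001, 0.0, -1.0]]
force: [0.8, 3.1, 4.8]
width: -0.0003
grasp_force: 2.5
```

drive_tool:
  dr:
    - [0, 0, 0]
    - [0, 0, 0]
    - [0, 0, 0]
    - [0, 0, 0]
    - [0, 0, 0]
  dp:
    - [0.06, -0.05, 0]
    - [0.08, -0.06, -0.4]
    - [0.08, -0.06, -1.2]
    - [0.08, -0.06, -2]
    - [0.08, -0.06, -2.6]
  jaw: [255, 255, 255, 255, 255]

```text
time: 13.0
eef_pos: [0.504, 0.1349, 0.353]
ee_rot: [[-0.024, 1.0, -0.002], [1.0, 0.024, -0.002], [-0.002, -0.002, -1.0]]
force: [0.5, -0.8, 0.6]
width: 0.0
grasp_force: 0.0
```

```bash
python3 cups.py
```

```text
13.0 [0.5040048  0.13488219 0.35298743] [ 0.52109275 -0.77224354  0.56251483]
rim 286 145 7.5 151 [0.692 0.081 0.262] -43.4 0.163
rim 260 160 11.1 44 [0.655 0.146 0.262] -29.7 0.094
rim 278 188 12.0 85 [0.58  0.101 0.262] -86.1 0.091
rim 202 196 10.0 37 [0.562 0.295 0.262] 96.7 0.103
purple 279 191 8.5 193 [0.578 0.102 0.235] -87.5 0.091
red 299 242 7.5 84 [0.44 0.05 0.27] -133.4 0.196
```

The purple bulb is at (0.578, 0.102) and the hole at (0.5765, 0.1025), so it is aligned. I go above the lever bar and check the strip's place from the top camera.

drive_tool:
  dr:
    - [0, 0, 0]
    - [0, 0, 0]
    - [0, 0, 0]
    - [0, 0, 0]
    - [0, 0, 0]
  dp:
    - [-0.6, -0.6, 0]
    - [-1.2, -1.2, 0]
    - [-1.59, -1.64, 0]
    - [-1.59, -1.64, 0.5]
    - [-1.59, -1.64, 0.9]
  jaw: [255, 255, 255, 255, 255]

```text
time: 13.55
eef_pos: [0.4231, 0.0529, 0.3055]
ee_rot: [[-0.022, 1.0, -0.002], [1.0, 0.022, -0.001], [-0.001, -0.002, -1.0]]
force: [1.1, 0.4, -0.7]
width: -0.0
grasp_force: 0.0
```

```bash
python3 - <<'E'
from h import *
s=manip.get_state();print(s["time"],s["eef_pos"],s["ee_rot"])
c=manip.read_camera("top");hsv=cv2.cvtColor(c["pixels"],cv2.COLOR_RGB2HSV)
n,l,st,ce=cv2.connectedComponentsWithStats(cv2.inRange(hsv,(135,80,40),(165,255,255)))
for i in range(1,n):
    if 250<ce[i][0]<400 and 150<ce[i][1]<280 and st[i,4]>30: print(ce[i],st[i],plane(c,ce[i],.043)[0].round(3))
c=manip.read_camera("wrist");T=wristT(c)
hsv=cv2.cvtColor(c["pixels"],cv2.COLOR_RGB2HSV);m=cv2.inRange(hsv,(0,150,60),(4,255,255))|cv2.inRange(hsv,(176,150,60),(180,255,255))
n,l,st,ce=cv2.connectedComponentsWithStats(m)
for i in range(1,n):
    if st[i,4]>60: print("red",ce[i],st[i])
R=np.array([[np.cos(.028),-np.sin(.028)],[np.sin(.028),np.cos(.028)]]);H=np.array([.574,.1925])+R@[-.151,-.047]
f=lambda ph:np.r_[np.array([.574,.1925])+R@[-.155,-.047+.1245*np.cos(np.pi*.75+ph)],.18+.1245*np.sin(np.pi*.75+ph)+.009]
print("bar px",proj(c,f(0)-[0,0,.009],T))
A=np.array(s["ee_rot"]);p0=np.array(s["eef_pos"])
ph=np.r_[0,np.linspace(0,1.13,11)[1:]]
P=np.array([f(a) for a in ph]);print(P.round(3).tolist())
D=np.vstack([(P[0]-p0)@A,(P[1:6]-P[0])@A,(P[6:]-P[5])@A])/.05;print(D.round(2).tolist())
E
```

```text
13.55 [0.42313654 0.0528948  0.305487  ] [[-0.02214702  0.9997531  -0.00180397]
 [ 0.99975383  0.02214455 -0.00137848]
 [-0.0013382  -0.00183405 -0.99999742]]
[278.89142857 189.70285714] [271 184  17  12 175] [0.623 0.117 0.043]
[321.11009174 204.5       ] [313 197  17  16 218] [ 0.575 -0.008  0.043]
[341.86098655 203.52017937] [334 196  17  16 223] [ 0.577 -0.07   0.043]
red [269.85266458 156.94200627] [262 128  17  59 638]
red [291.94200627 156.63479624] [281 128  23  59 638]
red [338.78125    232.47307692] [ 292  219   90   29 2080]
bar px [[321.17975414 229.28777488]]
[[0.423, 0.053, 0.277], [0.423, 0.044, 0.267], [0.423, 0.036, 0.255], [0.424, 0.029, 0.243], [0.424, 0.024, 0.23], [0.424, 0.02, 0.216], [0.424, 0.017, 0.202], [0.424, 0.017, 0.188], [0.424, 0.018, 0.174], [0.424, 0.02, 0.16], [0.424, 0.024, 0.147]]
[[0.01, -0.0, 0.57], [-0.19, 0.0, 0.21], [-0.35, 0.0, 0.44], [-0.48, 0.0, 0.69], [-0.59, 0.01, 0.95], [-0.67, 0.01, 1.22], [-0.05, 0.0, 0.28], [-0.06, 0.0, 0.56], [-0.04, 0.0, 0.84], [0.01, 0.0, 1.12], [0.09, 0.0, 1.39]]
```

The strip sits right: its middle bulb is at (0.575, −0.008), so the cell is about 4 mm from the spout. The bar shows at (338,232) directly under the fingers. I press the lever along its arc.

drive_tool:
  dr:
    - [0, 0, 0]
    - [0, 0, 0]
    - [0, 0, 0]
    - [0, 0, 0]
    - [0, 0, 0]
  dp:
    - [0, 0, 0.3]
    - [0, 0, 0.57]
    - [-0.09, 0, 0.67]
    - [-0.19, 0, 0.78]
    - [-0.27, 0, 0.9]
  jaw: [255, 255, 255, 255, 255]

```text
time: 14.15
eef_pos: [0.4255, 0.04, 0.2621]
ee_rot: [[-0.024, 1.0, 0.001], [1.0, 0.024, -0.001], [-0.001, 0.001, -1.0]]
force: [-0.4, -0.4, 2.6]
width: -0.0001
grasp_force: 0.9
```

drive_tool:
  dr:
    - [0, 0, 0]
    - [0, 0, 0]
    - [0, 0, 0]
    - [0, 0, 0]
    - [0, 0, 0]
  dp:
    - [-0.08, 0, 0.11]
    - [-0.15, 0, 0.24]
    - [-0.21, 0, 0.36]
    - [-0.27, 0, 0.49]
    - [-0.32, 0, 0.62]
  jaw: [255, 255, 255, 255, 255]

```text
time: 14.65
eef_pos: [0.4258, 0.0245, 0.2303]
ee_rot: [[-0.024, 1.0, 0.0], [1.0, 0.024, -0.0], [-0.0, 0.0, -1.0]]
force: [0.0, -0.8, 2.0]
width: -0.0003
grasp_force: 0.8
```

drive_tool:
  dr:
    - [0, 0, 0]
    - [0, 0, 0]
    - [0, 0, 0]
    - [0, 0, 0]
    - [0, 0, 0]
  dp:
    - [-0.05, 0, 0.14]
    - [-0.08, 0, 0.27]
    - [-0.11, 0, 0.41]
    - [-0.13, 0, 0.55]
    - [-0.14, 0, 0.69]
  jaw: [255, 255, 255, 255, 255]

```text
time: 15.15
eef_pos: [0.4258, 0.0177, 0.1957]
ee_rot: [[-0.024, 1.0, -0.0], [1.0, 0.024, 0.0], [0.0, -0.0, -1.0]]
force: [0.2, -1.3, 2.2]
width: -0.0001
grasp_force: 0.9
```

drive_tool:
  dr:
    - [0, 0, 0]
    - [0, 0, 0]
    - [0, 0, 0]
    - [0, 0, 0]
    - [0, 0, 0]
  dp:
    - [0, 0, 0.2]
    - [0.01, 0, 0.42]
    - [0.03, 0, 0.64]
    - [0.08, 0, 0.84]
    - [0.13, 0, 1.01]
  jaw: [255, 255, 255, 255, 255]

```text
time: 15.65
eef_pos: [0.4255, 0.0244, 0.1448]
ee_rot: [[-0.024, 1.0, -0.0], [1.0, 0.024, -0.0], [-0.0, -0.0, -1.0]]
force: [0.9, -1.3, 3.5]
width: -0.0004
grasp_force: 1.2
```

drive_tool:
  dr:
    - [0, 0, 0]
    - [0, 0, 0]
    - [0, 0, 0]
    - [0, 0, 0]
    - [0, 0, 0]
  dp:
    - [0, 0, 0.02]
    - [0, 0, 0.03]
    - [0, 0, 0.03]
    - [0, 0, 0.03]
    - [0, 0, 0.03]
  jaw: [255, 255, 255, 255, 255]

```text
time: 16.15
eef_pos: [0.4256, 0.0245, 0.1443]
ee_rot: [[-0.024, 1.0, -0.0], [1.0, 0.024, 0.001], [0.001, -0.0, -1.0]]
force: [0.0, 1.1, 3.4]
width: 0.0
grasp_force: 1.6
```

drive_tool:
  dr:
    - [0, 0, 0]
    - [0, 0, 0]
    - [0, 0, 0]
    - [0, 0, 0]
    - [0, 0, 0]
  dp:
    - [0, 0, 0]
    - [0, 0, 0]
    - [0, 0, 0]
    - [0, 0, 0]
    - [0, 0, 0]
  jaw: [255, 255, 255, 255, 255]

```text
time: 16.65
eef_pos: [0.4256, 0.0244, 0.1443]
ee_rot: [[-0.024, 1.0, -0.0], [1.0, 0.024, 0.0], [0.0, -0.0, -1.0]]
force: [-2.0, 1.4, 3.1]
width: 0.0001
grasp_force: 1.9
```

```bash
python3 cups.py; python3 - <<'E'
from h import *
a=[manip.read_camera(n)["pixels"][:,:,::-1] for n in("top","scene")]
f=lambda i,x,y:cv2.resize(i[y:y+130,x:x+130],None,fx=3.05,fy=3.05,interpolation=cv2.INTER_CUBIC)
cv2.imwrite("pics/c5.png",np.hstack([f(a[0],225,135),f(a[1],290,130)]))
E
```

```text
16.65 [0.42558795 0.02443772 0.14429322] [-2.00615528  1.36816137  3.10868626]
rim 286 145 7.5 151 [0.692 0.081 0.262] -43.4 0.163
rim 258 160 12.2 98 [0.654 0.152 0.262] -26.5 0.09
rim 224 164 12.0 102 [0.647 0.241 0.262] 33.8 0.088
rim 278 188 12.2 113 [0.579 0.102 0.262] -86.6 0.091
rim 208 195 12.2 102 [0.567 0.281 0.262] 94.7 0.088
rim 263 220 12.4 95 [0.499 0.14  0.262] -145.1 0.091
rim 228 223 12.6 121 [0.492 0.229 0.262] 155.8 0.09
```

View pics/c5.png

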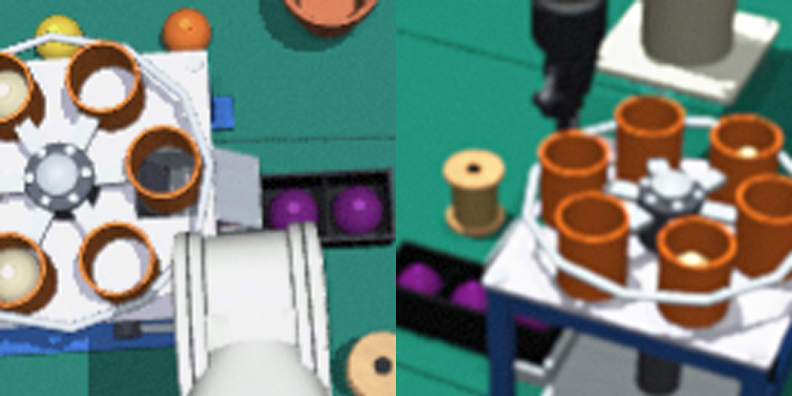

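The purple bulb has left its cup. A third purple patch shows in the strip under the spout at (527,312), and both cream bulbs are still in their cups. I let the lever back along its arc.

drive_tool:
  dr:
    - [0, 0, 0]
    - [0, 0, 0]
    - [0, 0, 0]
    - [0, 0, 0]
    - [0, 0, 0]
  dp:
    - [-0.05, 0, -0.17]
    - [-0.1, 0, -0.37]
    - [-0.12, 0, -0.59]
    - [-0.13, 0, -0.81]
    - [-0.13, 0, -1.04]
  jaw: [255, 255, 255, 255, 255]

```text
time: 17.3
eef_pos: [0.4261, 0.0175, 0.1975]
ee_rot: [[-0.024, 1.0, 0.001], [1.0, 0.024, -0.0], [-0.0, 0.001, -1.0]]
force: [-0.6, 0.1, 0.6]
width: -0.0002
grasp_force: 0.6
```

drive_tool:
  dr:
    - [0, 0, 0]
    - [0, 0, 0]
    - [0, 0, 0]
    - [0, 0, 0]
    - [0, 0, 0]
  dp:
    - [0.03, 0, -0.28]
    - [0.08, 0, -0.5]
    - [0.16, 0, -0.75]
    - [0.28, 0, -1]
    - [0.45, 0, -1.25]
  jaw: [255, 255, 255, 255, 255]

```text
time: 17.8
eef_pos: [0.4253, 0.0401, 0.2597]
ee_rot: [[-0.023, 1.0, 0.0], [1.0, 0.023, -0.001], [-0.001, 0.0, -1.0]]
force: [-0.6, 0.0, -0.6]
width: -0.0001
grasp_force: 0.1
```

drive_tool:
  dr:
    - [0, 0, 0]
    - [0, 0, 0]
    - [0, 0, 0]
    - [0, 0, 0]
    - [0, 0, 0]
  dp:
    - [0.15, 0, -0.15]
    - [0.28, 0, -0.32]
    - [0.28, 0, -0.8]
    - [0.28, 0, -1.4]
    - [0.28, 0, -1.8]
  jaw: [255, 255, 255, 255, 255]

```text
time: 18.3
eef_pos: [0.4251, 0.0545, 0.3505]
ee_rot: [[-0.024, 1.0, 0.001], [1.0, 0.024, -0.0], [-0.0, 0.001, -1.0]]
force: [0.5, 0.1, 0.3]
width: -0.0001
grasp_force: 0.0
```

```bash
python3 cups.py|grep -v rim;python3 - <<'E'
from h import *
s=manip.get_state();print(s["ee_rot"])
c=manip.read_camera("top");hsv=cv2.cvtColor(c["pixels"],cv2.COLOR_RGB2HSV)
n,l,st,ce=cv2.connectedComponentsWithStats(cv2.inRange(hsv,(135,80,40),(165,255,255)))
for i in range(1,n):
    if 250<ce[i][0]<400 and 150<ce[i][1]<280 and st[i,4]>20: print(ce[i],st[i],plane(c,ce[i],.043)[0].round(3))
E
```

```text
18.3 [0.42508145 0.0545428  0.35048372] [0.45535081 0.09544502 0.30297312]
[[-2.43812398e-02  9.99683410e-01  6.21575472e-03]
 [ 9.99702608e-01  2.43776556e-02  6.51757021e-04]
 [ 5.00025153e-04  6.22979685e-03 -9.99980470e-01]]
[321.04524887 204.47511312] [313 196  17  17 221] [ 0.576 -0.008  0.043]
[341.82432432 203.51351351] [334 196  17  16 222] [ 0.577 -0.07   0.043]
```

drive_tool:
  dr:
    - [0, 0, 0]
    - [0, 0, 0]
    - [0, 0, 0]
    - [0, 0, 0]
    - [0, 0, 0]
  dp:
    - [-0.7, 0.7, 0]
    - [-1.4, 1.4, 0]
    - [-2.1, 2.1, 0]
    - [-2.62, 2.8, 0]
    - [-2.62, 3, 0]
  jaw: [255, 255, 0, 0, 0]

```text
time: 18.9
eef_pos: [0.5802, -0.0764, 0.3447]
ee_rot: [[-0.02, 1.0, -0.005], [1.0, 0.02, -0.0], [-0.0, -0.005, -1.0]]
force: [1.3, 0.6, -0.7]
width: 0.0433
grasp_force: 0.0
```

drive_tool:
  dr:
    - [0, 0, 0]
    - [0, 0, 0]
    - [0, 0, 0]
    - [0, 0, 0]
    - [0, 0, 0]
  dp:
    - [0, 0, 0.9]
    - [0, 0, 1.8]
    - [0, 0, 2.7]
    - [0, 0, 3.6]
    - [0, 0, 4.5]
  jaw: [0, 0, 0, 0, 0]

```text
time: 19.4
eef_pos: [0.5768, -0.0728, 0.1207]
ee_rot: [[-0.024, 1.0, -0.002], [1.0, 0.024, 0.0], [0.0, -0.002, -1.0]]
force: [0.9, -0.5, -0.5]
width: 0.0855
grasp_force: 0.0
```

```bash
python3 - <<'E'
from h import *
s=manip.get_state();print(s["time"],s["eef_pos"],s["ee_rot"],s["width"])
c=manip.read_camera("wrist");T=wristT(c);cv2.imwrite("pics/w6.png",c["pixels"][:,:,::-1])
c=manip.read_camera("scene");print(proj(c,[[.427,.0533,.268]]))
hsv=cv2.cvtColor(c["pixels"],cv2.COLOR_RGB2HSV);m=cv2.inRange(hsv,(0,150,60),(5,255,255))|cv2.inRange(hsv,(175,150,60),(180,255,255))
n,l,st,ce=cv2.connectedComponentsWithStats(m)
for i in range(1,n):
    if st[i,4]>25: print("red",ce[i],st[i])
E
```

```text
19.4 [ 0.57675852 -0.07284818  0.12070853] [[-2.39510502e-02  9.99710826e-01 -2.14739627e-03]
 [ 9.99713110e-01  2.39514505e-02  1.60893573e-04]
 [ 2.12280302e-04 -2.14292663e-03 -9.99997681e-01]] 0.08550376737638873
[[354.68100396 145.44135726]]
red [353.24561404 145.26315789] [349 140  10  12  57]
```

View pics/w6.png

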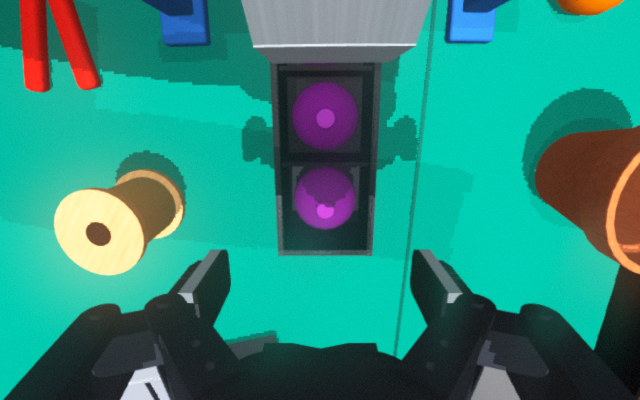

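The lever bar is back at its shut place, (353,145). The strip stands square at columns 278–371, with its end still under the spout. I descend around it, slide forward and grip.

drive_tool:
  dr:
    - [0, 0, 0]
    - [0, 0, 0]
    - [0, 0, 0]
    - [0, 0, 0]
    - [0, 0, 0]
  dp:
    - [0, 0.05, 0.7]
    - [0, 0.05, 1.4]
    - [0, 0.05, 2.03]
    - [0.4, 0.05, 2.03]
    - [0.78, 0.05, 2.03]
  jaw: [0, 0, 0, 0, 0]

```text
time: 20.0
eef_pos: [0.5798, -0.034, 0.0225]
ee_rot: [[-0.023, 1.0, -0.001], [1.0, 0.023, 0.0], [0.0, -0.001, -1.0]]
force: [0.0, -0.4, 0.2]
width: 0.0857
grasp_force: 0.0
```

drive_tool:
  dr:
    - [0, 0, 0]
    - [0, 0, 0]
    - [0, 0, 0]
    - [0, 0, 0]
    - [0, 0, 0]
  dp:
    - [0, 0, 0]
    - [0, 0, 0]
    - [0, 0, 0]
    - [0, 0, 0]
    - [0, 0, 0]
  jaw: [0, 60, 120, 160, 160]
  grip_force: 40

```text
time: 20.5
eef_pos: [0.5807, -0.0345, 0.0239]
ee_rot: [[-0.024, 1.0, 0.002], [1.0, 0.024, 0.0], [0.0, 0.003, -1.0]]
force: [-0.7, 0.8, 6.1]
width: 0.0658
grasp_force: 46.5
```

drive_tool:
  dr:
    - [0, 0, 0]
    - [0, 0, 0]
    - [0, 0, 0]
    - [0, 0, 0]
    - [0, 0, 0]
  dp:
    - [0, 0, 0]
    - [0, 0, 0]
    - [0, 0, -0.05]
    - [0, 0, -0.12]
    - [0, 0, -0.12]
  jaw: [160, 160, 160, 160, 160]

```text
time: 21.0
eef_pos: [0.5794, -0.0345, 0.0283]
ee_rot: [[-0.023, 1.0, -0.0], [1.0, 0.023, -0.0], [-0.0, -0.001, -1.0]]
force: [0.2, -0.1, -3.6]
width: 0.0654
grasp_force: 45.4
```

Gripped and lifted 5 mm. I withdraw, raise the strip and carry it back the way it came.

drive_tool:
  dr:
    - [0, 0, 0]
    - [0, 0, 0]
    - [0, 0, 0]
    - [0, 0, 0]
    - [0, 0, 0]
  dp:
    - [-0.4, 0, 0]
    - [-1, 0, 0]
    - [-1.7, 0, 0]
    - [-2.4, 0, 0]
    - [-2.87, 0, 0]
  jaw: [160, 160, 160, 160, 160]

```text
time: 21.5
eef_pos: [0.5826, -0.18, 0.0278]
ee_rot: [[-0.022, 1.0, -0.001], [1.0, 0.022, -0.001], [-0.001, -0.001, -1.0]]
force: [-0.2, -0.3, -4.2]
width: 0.0655
grasp_force: 45.4
```

drive_tool:
  dr:
    - [0, 0, 0]
    - [0, 0, 0]
    - [0, 0, 0]
    - [0, 0, 0]
    - [0, 0, 0]
  dp:
    - [0, 0, -0.4]
    - [0, 0, -1.2]
    - [0, 0, -2.1]
    - [0, 0, -3]
    - [0, 0, -3.5]
  jaw: [160, 160, 160, 160, 160]

```text
time: 22.0
eef_pos: [0.5843, -0.1782, 0.2074]
ee_rot: [[-0.024, 1.0, 0.005], [1.0, 0.024, -0.002], [-0.002, 0.005, -1.0]]
force: [1.1, 0.2, -2.9]
width: 0.0655
grasp_force: 46.4
```

```bash
python3 - <<'E'
from h import *
s=manip.get_state();print(s["time"],s["eef_pos"],s["ee_rot"],s["width"],s["force"])
c=manip.read_camera("top");hsv=cv2.cvtColor(c["pixels"],cv2.COLOR_RGB2HSV)
n,l,st,ce=cv2.connectedComponentsWithStats(cv2.inRange(hsv,(135,80,40),(165,255,255)))
for i in range(1,n):
    if 250<ce[i][0]<480 and 120<ce[i][1]<290 and st[i,4]>20: print(ce[i].round(),st[i],plane(c,ce[i],.05)[0].round(3))
c=manip.read_camera("wrist");cv2.imwrite("pics/w7.png",c["pixels"][:,:,::-1])
E
```

```text
22.0 [ 0.58428672 -0.17822252  0.20737818] [[-0.02350842  0.99971145  0.00493696]
 [ 0.99972212  0.02351671 -0.00162902]
 [-0.00174465  0.00489729 -0.99998649]] 0.06548310881892078 [ 1.09015178  0.20318339 -2.89103579]
[372. 187.] [366 180  12  17 122] [ 0.623 -0.159  0.05 ]
[350. 189.] [341 182  19  18 225] [ 0.618 -0.096  0.05 ]
[462. 221.] [453 213  18  17 221] [ 0.516 -0.422  0.05 ]
[469. 241.] [461 233  17  17 220] [ 0.456 -0.439  0.05 ]
[476. 261.] [468 253  17  17 223] [ 0.397 -0.456  0.05 ]
```

View pics/w7.png

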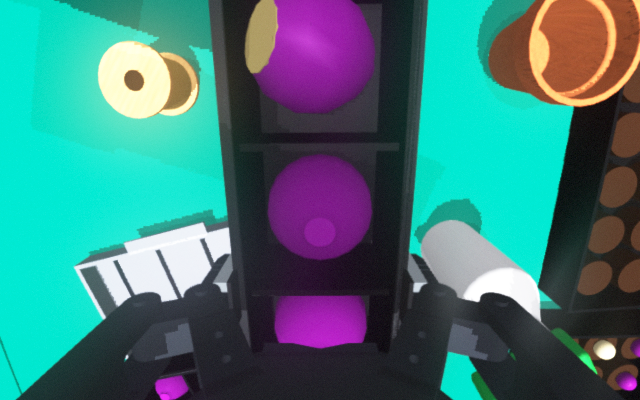

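The loose bulb lies in the third cell at (310,45), and the strip is held level. I carry it back to the tray in two halves.

drive_tool:
  dr:
    - [0, 0, 1.4]
    - [0, 0, 2.9]
    - [0, 0, 4.4]
    - [0, 0, 5.9]
    - [0, 0, 7.5]
  dp:
    - [-0.3, -0.3, 0]
    - [-0.65, -0.65, 0]
    - [-1, -1, 0]
    - [-1.35, -1.35, 0]
    - [-1.67, -1.7, 0]
  jaw: [160, 160, 160, 160, 160]

```text
time: 22.6
eef_pos: [0.498, -0.2632, 0.2]
ee_rot: [[0.594, 0.804, -0.005], [0.804, -0.594, 0.002], [-0.001, -0.005, -1.0]]
force: [-0.3, 0.0, -3.7]
width: 0.0652
grasp_force: 46.4
```

drive_tool:
  dr:
    - [0, 0, 1.5]
    - [0, 0, 3]
    - [0, 0, 4.5]
    - [0, 0, 6]
    - [0, 0, 7.5]
  dp:
    - [-0.5, -0.06, 0]
    - [-1, -0.12, 0]
    - [-1.5, -0.2, 0]
    - [-2, -0.26, 0]
    - [-2.3, -0.32, 0]
  jaw: [160, 160, 160, 160, 160]

```text
time: 23.1
eef_pos: [0.4168, -0.3469, 0.2002]
ee_rot: [[0.961, 0.275, -0.004], [0.275, -0.961, 0.003], [-0.004, -0.004, -1.0]]
force: [0.2, 0.3, -3.6]
width: 0.0654
grasp_force: 46.4
```

drive_tool:
  dr:
    - [0, 0, 0]
    - [0, 0, 0]
    - [0, 0, 0]
    - [0, 0, 0]
    - [0, 0, 0]
  dp:
    - [0, 0, 0.3]
    - [0, 0, 0.9]
    - [0, 0, 1.3]
    - [0, 0, 1.3]
    - [0, 0, 1.3]
  jaw: [160, 160, 160, 160, 160]

```text
time: 23.6
eef_pos: [0.4183, -0.3457, 0.1365]
ee_rot: [[0.959, 0.282, -0.003], [0.282, -0.959, 0.003], [-0.002, -0.003, -1.0]]
force: [0.4, 0.8, -3.5]
width: 0.0655
grasp_force: 46.5
```

```bash
python3 - <<'E'
from h import *
s=manip.get_state();p=np.array(s["eef_pos"]);R=np.array(s["ee_rot"]);print(s["time"],p,"yaw",np.degrees(np.arctan2(R[1,0],R[0,0])))
print("units to go",(R.T@(np.array([.4181,-.3489,.028])-p)/.05).round(2))
E
```

```text
23.6 [ 0.41832559 -0.34568441  0.13654479] yaw 16.36993554753198
units to go [-0.02  0.07  2.17]
```

drive_tool:
  dr:
    - [0, 0, 0]
    - [0, 0, 0]
    - [0, 0, 0]
    - [0, 0, 0]
    - [0, 0, 0]
  dp:
    - [-0.02, 0.04, 0.7]
    - [-0.02, 0.04, 1.3]
    - [-0.02, 0.04, 1.7]
    - [-0.02, 0.04, 2]
    - [-0.02, 0.04, 2.14]
  jaw: [160, 160, 160, 160, 160]

```text
time: 24.1
eef_pos: [0.419, -0.3486, 0.0307]
ee_rot: [[0.959, 0.282, -0.001], [0.282, -0.959, 0.0], [-0.0, -0.001, -1.0]]
force: [0.4, -0.0, -3.3]
width: 0.0654
grasp_force: 46.4
```

drive_tool:
  dr:
    - [0, 0, 0]
    - [0, 0, 0]
    - [0, 0, 0]
    - [0, 0, 0]
    - [0, 0, 0]
  dp:
    - [0, 0, 0]
    - [0, 0, 0]
    - [0, 0, 0]
    - [0, 0, 0]
    - [0, 0, 0]
  jaw: [160, 160, 160, 160, 160]

```text
time: 24.6
eef_pos: [0.4194, -0.349, 0.032]
ee_rot: [[0.959, 0.282, 0.001], [0.282, -0.959, -0.001], [0.001, 0.001, -1.0]]
force: [-0.2, 0.7, -3.6]
width: 0.0653
grasp_force: 46.4
```

Still hanging (−3.6 N), a few millimetres above the floor. I lower it to contact.

drive_tool:
  dr:
    - [0, 0, 0]
    - [0, 0, 0]
    - [0, 0, 0]
    - [0, 0, 0]
    - [0, 0, 0]
  dp:
    - [0, 0, 0.02]
    - [0, 0, 0.04]
    - [0, 0, 0.06]
    - [0, 0, 0.08]
    - [0, 0, 0.08]
  jaw: [160, 160, 160, 160, 160]

```text
time: 25.1
eef_pos: [0.419, -0.3487, 0.0289]
ee_rot: [[0.959, 0.282, 0.0], [0.282, -0.959, -0.0], [0.0, 0.001, -1.0]]
force: [-3.3, 3.6, 8.2]
width: 0.0652
grasp_force: 47.7
```

Contact (+8 N). I release, rise and check.

drive_tool:
  dr:
    - [0, 0, 0]
    - [0, 0, 0]
    - [0, 0, 0]
    - [0, 0, 0]
    - [0, 0, 0]
  dp:
    - [0, 0, 0]
    - [0, 0, 0]
    - [0, 0, 0]
    - [0, 0, 0]
    - [0, 0, 0]
  jaw: [100, 50, 0, 0, 0]

```text
time: 25.6
eef_pos: [0.4191, -0.3488, 0.0272]
ee_rot: [[0.959, 0.282, 0.0], [0.282, -0.959, -0.0], [0.0, 0.0, -1.0]]
force: [-0.3, -0.2, 0.4]
width: 0.0854
grasp_force: 0.0
```

drive_tool:
  dr:
    - [0, 0, 0]
    - [0, 0, 0]
    - [0, 0, 0]
    - [0, 0, 0]
    - [0, 0, 0]
  dp:
    - [0, 0, -0.5]
    - [0, 0, -1.3]
    - [0, 0, -2.2]
    - [0, 0, -3.1]
    - [0, 0, -4]
  jaw: [0, 0, 0, 0, 0]

```text
time: 26.1
eef_pos: [0.4188, -0.3485, 0.229]
ee_rot: [[0.959, 0.282, -0.0], [0.282, -0.959, 0.0], [0.0, -0.0, -1.0]]
force: [1.3, 0.2, 0.1]
width: 0.0858
grasp_force: 0.0
```

drive_tool:
  dr:
    - [0, 0, 0]
    - [0, 0, 0]
    - [0, 0, 0]
    - [0, 0, 0]
    - [0, 0, 0]
  dp:
    - [-0.8, 0, 0]
    - [-1.6, 0, 0]
    - [-2, 0, 0]
    - [-2, 0, 0]
    - [-2, 0, 0]
  jaw: [0, 0, 0, 0, 0]

```text
time: 26.6
eef_pos: [0.3231, -0.3771, 0.2274]
ee_rot: [[0.96, 0.281, 0.001], [0.281, -0.96, -0.0], [0.001, 0.0, -1.0]]
force: [0.1, -0.5, -0.8]
width: 0.0852
grasp_force: 0.0
```

```bash
python3 - <<'E'
from h import *
s=manip.get_state();print(s["time"],s["eef_pos"],s["force"])
c=manip.read_camera("wrist")["pixels"][:,:,::-1];t=manip.read_camera("top")["pixels"][:,:,::-1]
f=lambda i,k:cv2.resize(i,None,fx=k,fy=k,interpolation=cv2.INTER_CUBIC)
cv2.imwrite("pics/c8.png",np.hstack([f(c[:260,180:520],1.18)[:300,:400],f(t[135:270,190:370],2.22)[:300,:400]]))
E
```

```text
26.6 [ 0.32306423 -0.37710251  0.22738099] [ 0.14768187 -0.52805051 -0.75283839]
```

View pics/c8.png

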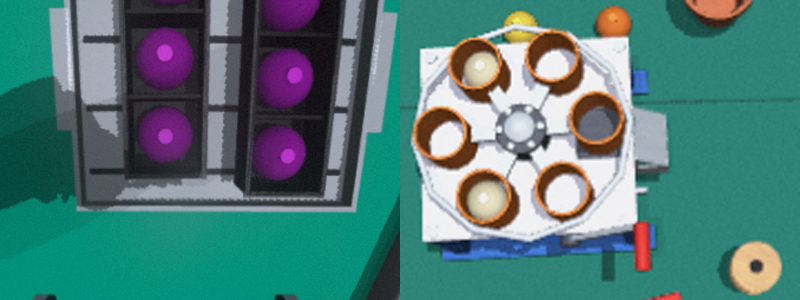

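The strip lies square in its lane with the full strip untouched beside it. Both cream bulbs are in their cups and the red bar is back in its shut place. I check the third bulb from the top camera and hand in.

```bash
python3 - <<'E'
from h import *
c=manip.read_camera("top");hsv=cv2.cvtColor(c["pixels"],cv2.COLOR_RGB2HSV)
n,l,st,ce=cv2.connectedComponentsWithStats(cv2.inRange(hsv,(135,80,40),(165,255,255)))
ok=[]
for i in range(1,n):
    if 380<ce[i][0]<520 and 180<ce[i][1]<300 and st[i,4]>40: print(ce[i].round(),st[i,4],plane(c,ce[i],.05)[0].round(3));ok.append(i)
if len(ok)==6: print(manip.job_done())
E
```

```text
[462. 221.] 220 [ 0.516 -0.422  0.05 ]
[429. 225.] 195 [ 0.505 -0.322  0.05 ]
[469. 241.] 218 [ 0.456 -0.439  0.05 ]
[435. 246.] 230 [ 0.443 -0.337  0.05 ]
[476. 261.] 227 [ 0.397 -0.456  0.05 ]
[442. 267.] 231 [ 0.383 -0.355  0.05 ]
the job is handed in; nothing more can be done
None
```

The job is handed in (no verdict came back): the purple bulb is in the strip's third cell, the strip lies back in its tray lane beside the full one, the lever is back in its shut position, and both cream bulbs are still in their cups.

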